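# Close the rosette press on the sloping easel

## Task

Close the rosette press on the sloping easel: push the three steel catches around the rim of its round wooden cap fully home, one after another, and only then tighten the black handwheel clockwise. The wheel is loose on its screw, so first take up the slack, then give the screw itself half a turn (180 degrees, as shown by the steel pointer on the screw's end) and no more, let go, and leave the glue bottle, tin and wooden plane where they are.

Things in the scene. Friction and masses are not known exactly. Their poses are not given: they have to be found in the camera images.
- wheel_mid (a point): Centre of the black handwheel, on its axis, mid-thickness of the rim. Round rim of 66 mm outer diameter, 12 mm thick, three spokes, hub; it can be gripped across the diameter. z axis: the wheel's axis, up out of the press, square to the slope, so 25 degrees from vertical. The point turns with the wheel. The screw's end with its pointer stands 23 mm above this point.
- cap_mid (a point): Middle of the upper face of the round plywood cap (188 mm diameter, 12 mm thick) on the easel's 250 x 250 mm sloping board. z axis square to the slope, leaning 25 degrees to the easel's low side, as the wheel's; the wheel's centre is 50 mm out along it. x axis: towards the brass rib. The cap does not turn in use.
- screw (a joint): Turn of the screw stem about that axis, rad: 0 at the start, growing clockwise seen from above (tightening); half a turn is 3.14. Needs about 0.22 N m, stays where it is left. A 26 mm steel pointer on its end above the wheel turns with it; at 0 it points to the brass rib on the cap. One turn lowers the platen under the cap by 12 mm.
- wheel (a joint): Turn of the handwheel relative to the screw, rad, growing clockwise: free lost motion from 0 to 0.9. At 0.9 the slack is taken up and further clockwise turning drives the screw; at 0 anticlockwise turning drives it back. It starts somewhere between 0 and 0.55.
- catch0_top (a point): Middle of the top face of the first steel catch, a block 18 mm (along the radius) x 26 mm, standing 18 mm above the cap when out. The three catches stand 120 degrees apart, 77 mm from the wheel's axis. The point's z axis points out of the press, parallel to the wheel's axis; push the other way. Its x axis points away from the wheel's axis.
- catch1_top (a point): The same for the second catch.
- catch2_top (a point): The same for the third catch.
- catch0 (a joint): How far the first catch is pushed in, m: 0 out, 0.009 against its stop, fully home. It moves at about 5 N and stays where it is left. Starts between 0 and 0.003.
- catch1 (a joint): The same for the second catch.
- catch2 (a joint): The same for the third catch.
- glue_mid (a point): Bystander: white glue bottle, 60 mm diameter, 190 mm tall, standing; its centre, half-way up.
- tin_mid (a point): Bystander: plain metal tin, 72 mm diameter, 120 mm tall, standing; its centre, half-way up.
- plane_mid (a point): Bystander: small wooden hand plane, 150 x 45 mm, about 58 mm tall; a point on its middle 20 mm above the table; x along its length.

How it is judged:
By the outcome, as a careful person would: the job done as asked, in the order asked, and still so for the second after the job is handed in, with the robot touching nothing.
It also fails if it takes over 72 s, if anything falls off the work surface, if the arm or the gripper's body presses on something with over 40 N, if the wrist force passes 120 N, or if a joint passes its speed limit or range.

## Robot

A 6-joint arm with a two-finger parallel gripper is mounted at the origin on the work surface. World frame = base frame: x ahead of the robot, y to its left, z up, the work surface at z = 0. Lengths are in mm, angles in rad, forces in N, time in s.
With the tool pointing down it reaches from about 300 to 875 mm from the base axis. Payload 4.2 kg.
Tool frame: the origin (TCP) lies at the very end of the fingers, on their centre line; the grasp point (between the pads) lies 19 mm behind it; z points along the fingers, y is the direction in which the jaws open and shut (so a half turn about z gives the same grasp; the last joint's range is limited). The gripper opens to 85 mm and grips with 20 to 120 N. Pads are 22 mm wide; open, the fingers measure 114 mm over their backs; the gripper's body (76 mm by 85 mm) begins 54 mm behind the grasp point. The pads swing forward as they close: fully open they stand 13 mm farther back than shut.
Start: joints at [-1.144, 0.32, 1.565, -0, 1.257, -0.02], TCP at [248.452, -518.568, 231.338] pointing down, gripper open.
Joint ranges: [-3.11, 3.11], [-0.84, 2.01], [0.21, 2.61], [-1.34, 4.49], [0.05, 2.63], [-2.56, 2.56]. Speed limits (rad/s): [2.57, 2.57, 3.14, 3.14, 3.14, 3.14].

## Interface

Orientations are given as a 3x3 rotation matrix whose columns are the frame's x, y, z axes.
In Python, from cell import env gives the robot as it stands. The module is installed in compiled form; this text tells all that it offers.
- The arm moves only by the tool drive_tool, never from a script. Its argument "commands" is a list of rows, each a list of 3 entries, a list of its own where there are three numbers: the shift along the world's x, y, z in mm, then the turn about the world's z in rad, then the opening, from 0 (shut) to 1 (fully open). In form: [[[tx, ty, tz], turn, fingers], ...]. A call has 1 to 8 rows; each row shifts and turns the pose as measured when the row begins; what a row does not reach is not made up. A row lasts 1/8 s, in which the tool goes at most 62.5 mm and 10.7 degrees, less where a joint would pass 70% of its speed; a pose out of reach is approached as far as the arm can. A call is refused whole if a number of a shift passes 62.5 or a number of a turn 0.188, either way. A call with a gripper value outside its range is refused whole. The fingers move at their own pace and stop on an object; "squeeze" is the grip in N (left out, the last holds). Time passes only in rows, so rows that do not move let the fingers close. It gives the time, the measured TCP pose, the force and the opening at its end, in the units of the state.
- env.get_state(): the state, without advancing time (a new reading comes with each control period).
- env.capture(name): name is "side" or "top" or "wrist"; returns the picture (400x640x3 uint8, red, green, blue); there is no depth.
- env.get_calibration(name): a dict with "fx", "fy", "cx", "cy" (pixels), "world_to_cam" (4x4, takes a point from world to camera coordinates). Camera axes: x right, y down, z forward; pixel columns grow to the right and rows downward; lengths in mm; the calibration is good to about 2 mm. A picture is of the moment at which its call begins: read the wrist's pose just before it. get_calibration takes no time and is no camera call; for the wrist camera it gives the pose at the moment of the call.
- env.hand_in(): hands the job in, once; it reports no verdict.
The state is a dict: "time": time; "joint_positions": joint angles; "joint_velocities": joint speeds; "joint_efforts": joint torques, N m; "ee_pos": TCP position; "ee_rot": TCP orientation; "ft_force": force on the tool from outside, world axes, zero at the start; "torque": the same for the moment, N m; "gripper_width": finger opening in mm.
Only numpy, scipy, OpenCV 4.12 (cv2) and the standard library are available. Lean on these libraries where they do the work, as an engineer would, in place of code of your own. Each camera call takes 0.05 s, during which the arm holds its last target. There are 200 camera calls.

## Working session

There is one attempt and no reset: what is moved stays moved. The work goes in short steps, Python scripts to look and compute and a tool call to move; the robot and the scene stay as the last step left them, time stands still between calls to the robot, and variables do not carry over. Pictures are saved under pics/ and viewed, about 8 in all and at most 12, crops included, and the job is handed in when it is done.

Besides the shell and the picture viewer there is one more tool, called as name(argument=value, ...) on one line, values as JSON. drive_tool: Moves the arm, as the interface text tells. Its arguments: {"type":"object","properties":{"commands":{"type":"array"},"squeeze":{"type":"number"}},"required":["commands"]}

```bash
mkdir -p pics
python3 - <<'E'
from cell import env
import cv2,numpy as np
s=env.get_state();print(s['time'],s['ee_pos'],s['ee_rot'],s['gripper_width'])
for n in('side','top'):
    im=env.capture(n);cv2.imwrite(f'pics/{n}0.png',im[:,:,::-1]);c=env.get_calibration(n);print(n,c['fx'],c['cx'],c['cy'],np.round(c['world_to_cam'],3).tolist())
E
```

```text
0.0 [ 248.24416414 -518.10886308  230.47616357] [[ 9.01830573e-01  4.32089202e-01 -7.34141076e-04]
 [ 4.32089824e-01 -9.01829099e-01  1.63101697e-03]
 [ 4.26750376e-05 -1.78811586e-03 -9.99998400e-01]] 85.57879802327493
side 369.8893858683726 315.9682269678297 195.7289089586582 [[0.945, -0.327, 0.02, -587.559], [-0.227, -0.699, -0.678, 294.789], [0.236, 0.637, -0.734, 729.53], [0.0, 0.0, 0.0, 1.0]]
top 432.39214403819074 316.5632202673689 193.19908556037126 [[0.029, -1.0, 0.012, 45.178], [-0.997, -0.03, -0.076, 654.783], [0.077, -0.009, -0.997, 1072.081], [0.0, 0.0, 0.0, 1.0]]
```

View pics/side0.png

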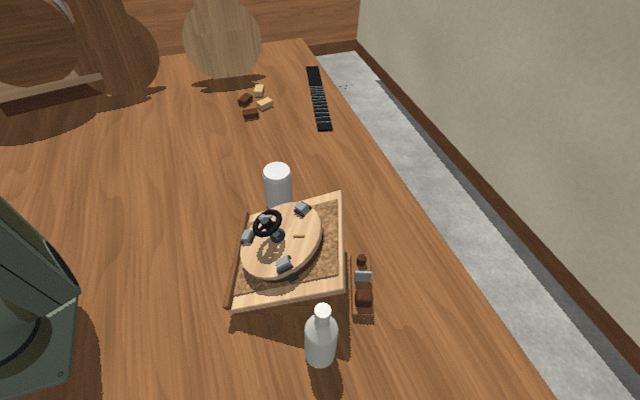

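View pics/top0.png

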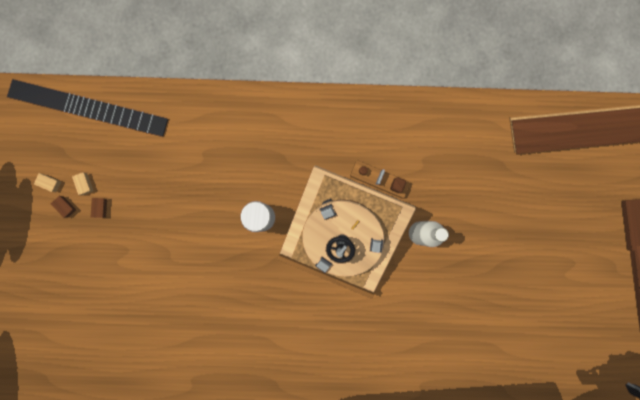

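The side view shows the press with its low edge towards the robot: wheel near (267,222), catches near (302,209), (284,265) and (247,237), rib near (299,236). In the top view the wheel is near (341,249), the matching catches near (328,212), (377,246) and (323,265), and the rib near (355,224). The tin is to its left, the glue bottle to its right and the plane behind.

```bash
cat > h.py <<'E'
from cell import env
import cv2,numpy as np
def ray(c,p):
    W=np.array(c['world_to_cam']);R=W[:3,:3]
    d=R.T@np.array([(p[0]-c['cx'])/c['fx'],(p[1]-c['cy'])/c['fy'],1]);return -R.T@W[:3,3],d/np.linalg.norm(d)
def tri(rays):
    A=sum(np.eye(3)-np.outer(d,d) for o,d in rays);b=sum((np.eye(3)-np.outer(d,d))@o for o,d in rays)
    x=np.linalg.solve(A,b);return x,max(np.linalg.norm(np.cross(x-o,d)) for o,d in rays)
def proj(c,X):
    W=np.array(c['world_to_cam']);q=W[:3,:3]@np.array(X)+W[:3,3];return np.array([c['fx']*q[0]/q[2]+c['cx'],c['fy']*q[1]/q[2]+c['cy']])
E
python3 - <<'E'
from h import *
t=env.get_calibration('top');s=env.get_calibration('side')
for n,a,b in [('wheel',(341,249),(267,222)),('c0',(328,212),(302,209)),('c1',(377,246),(284,265)),('c2',(323,265),(247,237)),('rib',(355,224),(299,236)),('tin',(258,216),(277,172)),('glue',(441,235),(322,311))]:
    x,e=tri([ray(t,a),ray(s,b)]);print(n,x.round(1),round(e,1))
w=env.get_calibration('wrist');W=np.array(w['world_to_cam']);print(w['fx'],w['cx'],w['cy'],W.round(3).tolist(),-W[:3,:3].T@W[:3,3])
E
```

```text
wheel [520.5   9.5 174.1] 1.3
c0 [601.4  38.9 151.6] 0.7
c1 [528.9 -74.1 139.3] 0.2
c2 [478.5  45.3  96.1] 1.0
rib [576.  -22.6 145.6] 1.1
tin [588.1 199.  118.6] 1.1
glue [ 557.9 -204.7  185.5] 0.5
358.84530064952975 321.00627456361076 204.576686911911 [[0.432, -0.902, -0.001, -573.706], [-0.861, -0.413, 0.296, -38.841], [-0.268, -0.127, -0.955, 380.199], [0.0, 0.0, 0.0, 1.0]] [ 316.23341282 -485.06449096  374.04192228]
```

drive_tool(commands=[[[30, 50, 20], -0.1, 1], [[30, 50, 20], -0.1, 1], [[30, 50, 20], -0.1, 1], [[30, 50, 20], -0.1, 1], [[30, 50, 15], -0.1, 1], [[30, 50, 15], -0.1, 1], [[30, 50, 5], -0.1, 1], [[30, 50, 5], -0.1, 1]])

```text
time: 1.1
ee_pos: [490.6, -108.0, 349.8]
ee_rot: [[0.925, -0.379, 0.003], [-0.379, -0.925, 0.007], [-0.0, -0.008, -1.0]]
ft_force: [0.5, -0.5, -1.1]
gripper_width: 85.1
```

drive_tool(commands=[[[35, 49, 0], 0, 1], [[35, 49, 0], 0, 1], [[0, 0, 0], 0, 1]])

```text
time: 1.48
ee_pos: [563.3, -3.1, 348.5]
ee_rot: [[0.927, -0.374, 0.002], [-0.374, -0.927, 0.008], [-0.001, -0.008, -1.0]]
ft_force: [-1.5, -0.4, -0.9]
gripper_width: 85.3
```

Run:
```python
from h import *
import pickle
s=env.get_state();c=env.get_calibration('wrist');im=env.capture('wrist');pickle.dump((c,im),open('w1.pkl','wb'))
cv2.imwrite('pics/w1.png',im[:,:,::-1]);print(s['time'],s['ee_pos'],s['joint_positions'])
for n,X in [('wheel',[520.5,9.5,174]),('c0',[601,39,152]),('c1',[529,-74,139]),('c2',[478,45,96])]:print(n,proj(c,X).round())
```

```text
1.475 [563.34450194  -3.06816267 348.50371006] [-0.0301406   0.25203685  1.37020188  0.00758277  1.51795038  1.92406361]
wheel [327. 226.]
c0 [267. 155.]
c1 [401. 177.]
c2 [312. 244.]
```

View pics/w1.png

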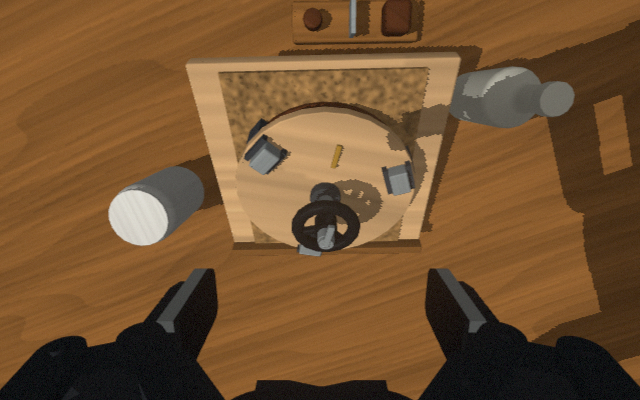

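The wrist view shows the wheel at (327,226), catch0 at (265,153), catch1 at (400,178), the rib at (336,156), and catch2 mostly hidden behind the wheel at (311,250). That agrees with the triangulation. I'll combine the three views.

Run:
```python
from h import *
import pickle
t=env.get_calibration('top');s=env.get_calibration('side');w,im=pickle.load(open('w1.pkl','rb'))
hsv=cv2.cvtColor(im,cv2.COLOR_RGB2HSV);m=((hsv[...,2]<60)*255).astype(np.uint8);m[:, :285]=0;m[:,367:]=0;m[:195]=0;m[258:]=0
cs=max(cv2.findContours(m,cv2.RETR_EXTERNAL,cv2.CHAIN_APPROX_NONE)[0],key=cv2.contourArea)
print('wheel bbox',cv2.boundingRect(cs))
P={}
for n,a,b,q in [('wheel',(341,249),(267,222),(326,226)),('c0',(328,212),(302,209),(265,152)),('c1',(377,246),(284,265),(399,177)),('c2',(323,265),(247,237),None),('rib',(355,224),(299,236),(336,156))]:
    r=[ray(t,a),ray(s,b)]+([ray(w,q)] if q else []);x,e=tri(r);P[n]=x;print(n,x.round(1),round(e,1))
n=np.cross(P['c1']-P['c2'],P['c0']-P['c2']);n/=np.linalg.norm(n);print(n,np.degrees(np.arctan2(n[1],n[0])),np.degrees(np.arccos(n[2])))
C=(P['c0']+P['c1']+P['c2'])/3;print(C,[np.linalg.norm(P[k]-C) for k in('c0','c1','c2')])
print('wheel-C along n',(P['wheel']-C)@n,'off',P['wheel']-C-n*((P['wheel']-C)@n))
```

```text
wheel bbox (292, 195, 68, 57)
wheel [520.5  10.1 173.8] 1.6
c0 [602.3  39.7 150.5] 1.7
c1 [529.1 -73.2 137.7] 1.2
c2 [478.5  45.3  96.1] 1.0
rib [575.4 -22.1 146. ] 1.8
[-0.39138369  0.15144497  0.90768014] 158.84617478184128 24.813293358263934
[536.66740573   3.91034563 128.10562784] [np.float64(78.0382721528453), np.float64(78.06331561712219), np.float64(78.15753924177919)]
wheel-C along n 48.716816102742555 off [ 2.94014608 -1.18786982  1.46595929]
```

Run:
```python
from h import *
import pickle
w,im=pickle.load(open('w1.pkl','rb'))
t=cv2.imread('pics/top0.png')[190:290,280:420];s=cv2.imread('pics/side0.png')[190:300,225:350]
a=cv2.resize(im[100:260,225:425,::-1],None,fx=4,fy=4,interpolation=cv2.INTER_CUBIC)[:,:800]
cv2.imwrite('pics/w1c.png',a[:600])
b=cv2.resize(t,(560,400),interpolation=cv2.INTER_CUBIC)
c=cv2.resize(s,(500,440),interpolation=cv2.INTER_CUBIC)
o=np.zeros((440,1060,3),np.uint8);o[:400,:560]=b;o[:,560:]=c
cv2.imwrite('pics/ts.png',cv2.resize(o,(795,330)))
```

```text
(no output)
```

View pics/w1c.png

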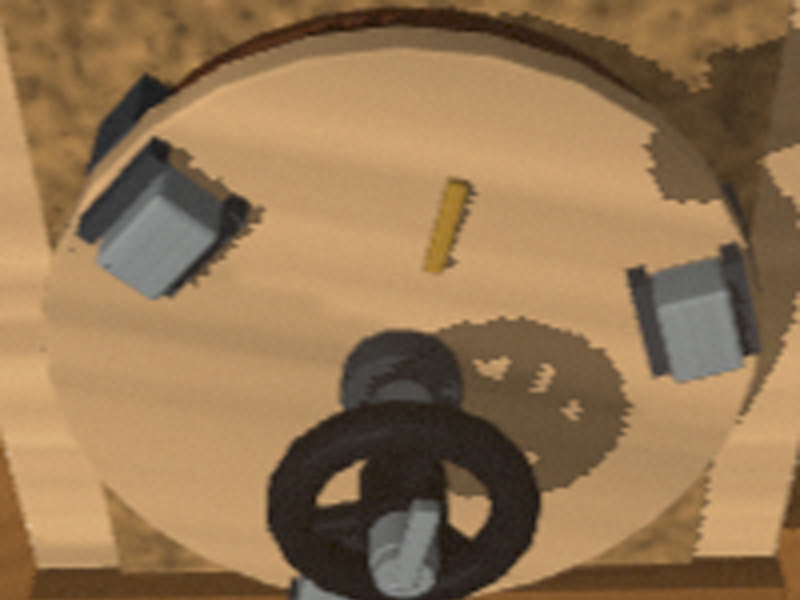

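View pics/ts.png

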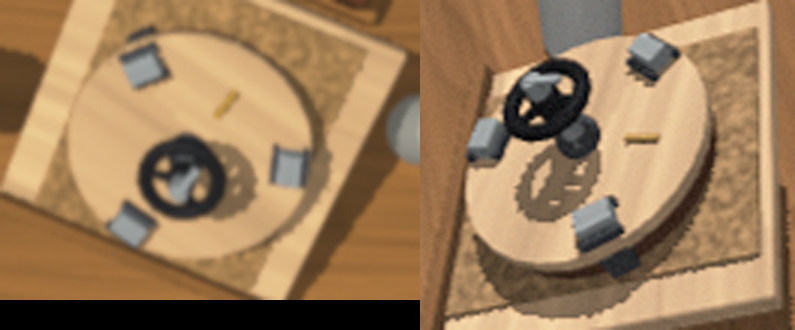

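The crops show each catch's top face clearly, standing between low dark guide rails, and the pointer aimed towards the rib. My earlier picks were mid-block, so I'm re-triangulating with the top faces.

Run:
```python
from h import *
import pickle
t=env.get_calibration('top');s=env.get_calibration('side');w,im=pickle.load(open('w1.pkl','rb'))
P={}
for n,a,b,q in [('wheel',(340.3,249.3),(266.7,222.7),(326,224)),('c0',(328.7,212.7),(303.3,206.7),(265.5,160.5)),('c1',(376.7,245),(283.3,261.7),(400,183.8)),('c2',(324,264.7),(247.3,233.3),None),('rib',(355.3,224.3),(299,236),(336.8,156.5))]:
    r=[ray(t,a),ray(s,b)]+([ray(w,q)] if q else []);x,e=tri(r);P[n]=x;print(n,x.round(1),round(e,1))
n=np.cross(P['c1']-P['c2'],P['c0']-P['c2']);n/=np.linalg.norm(n);print(n,np.degrees(np.arctan2(n[1],n[0])),np.degrees(np.arccos(n[2])))
C=(P['c0']+P['c1']+P['c2'])/3;print(C,[np.linalg.norm(P[k]-C) for k in('c0','c1','c2')])
d=P['wheel']-C;print('wheel',d@n,d-n*(d@n), 'rib',(P['rib']-C)@n)
```

```text
wheel [520.2  10.9 169.9] 1.6
c0 [600.2  38.1 162.2] 3.6
c1 [528.7 -71.2 148.8] 3.3
c2 [480.6  43.4 110.9] 1.0
rib [574.9 -22.7 147. ] 1.6
[-0.38461735  0.14008622  0.91238443] 159.98724696069473 24.16302996937785
[536.47687748   3.42627115 140.61890382] [np.float64(75.67130246807281), np.float64(75.50120744395835), np.float64(74.8696515683399)]
wheel 33.98713137162649 [-3.22624704  2.70306808 -1.7750557 ] rib -12.62922961213738
```

drive_tool(commands=[[[16, 23, -30], 0, 0], [[15, 22, -45], 0, 0], [[0, 0, -45], 0, 0], [[0, 0, -25], 0, 0], [[0, 0, 0], 0, 0], [[0, 0, 0], 0, 0]], squeeze=40)

```text
time: 2.28
ee_pos: [590.8, 33.3, 202.2]
ee_rot: [[0.923, -0.384, 0.003], [-0.384, -0.923, 0.003], [0.002, -0.004, -1.0]]
ft_force: [-0.3, -0.2, -0.1]
gripper_width: -0.0
```

drive_tool(commands=[[[0, 9, -18], 0, 0], [[1, 1, -10], 0, 0], [[0.8, -0.3, -1.8], 0, 0], [[0.8, -0.3, -1.8], 0, 0]])

```text
time: 2.78
ee_pos: [596.2, 40.9, 175.8]
ee_rot: [[0.922, -0.386, 0.014], [-0.386, -0.923, 0.003], [0.012, -0.008, -1.0]]
ft_force: [0.3, -0.0, 0.5]
gripper_width: -0.0
```

drive_tool(commands=[[[0.8, -0.3, -1.8], 0, 0], [[0.8, -0.3, -1.8], 0, 0]])

```text
time: 3.02
ee_pos: [598.5, 39.9, 173.0]
ee_rot: [[0.922, -0.386, 0.015], [-0.386, -0.922, 0.002], [0.013, -0.008, -1.0]]
ft_force: [-1.0, -0.2, 0.0]
gripper_width: -0.1
```

drive_tool(commands=[[[-5, 2, -1], 0, 0], [[0, 0, -3], 0, 0], [[0.5, 0, -2], 0, 0]])

```text
time: 3.4
ee_pos: [593.5, 42.1, 166.7]
ee_rot: [[0.922, -0.386, 0.015], [-0.386, -0.922, 0.002], [0.013, -0.008, -1.0]]
ft_force: [-0.0, -0.3, 0.1]
gripper_width: 0.2
```

drive_tool(commands=[[[0.5, -0.2, -2], 0, 0], [[0.5, -0.2, -2], 0, 0]])

```text
time: 3.65
ee_pos: [594.8, 41.7, 163.7]
ee_rot: [[0.922, -0.386, 0.016], [-0.386, -0.923, 0.002], [0.014, -0.009, -1.0]]
ft_force: [-1.3, -0.3, 5.1]
gripper_width: 0.2
```

Contact at z≈164, as predicted. Pushing.

drive_tool(commands=[[[0.6, -0.3, -2.2], 0, 0], [[0.6, -0.3, -2.2], 0, 0], [[0.6, -0.3, -2.2], 0, 0]])

```text
time: 4.03
ee_pos: [597.2, 40.8, 158.0]
ee_rot: [[0.922, -0.386, 0.018], [-0.386, -0.922, 0.003], [0.016, -0.01, -1.0]]
ft_force: [-4.7, 0.8, 14.1]
gripper_width: 0.0
```

drive_tool(commands=[[[0.6, -0.3, -2.2], 0, 0]])

```text
time: 4.15
ee_pos: [597.4, 40.8, 157.7]
ee_rot: [[0.922, -0.386, 0.018], [-0.386, -0.922, 0.003], [0.016, -0.01, -1.0]]
ft_force: [-9.4, 0.9, 22.0]
gripper_width: -0.1
```

drive_tool(commands=[[[0.6, -0.3, -2.2], 0, 0]])

```text
time: 4.28
ee_pos: [597.4, 40.8, 157.9]
ee_rot: [[0.922, -0.386, 0.018], [-0.386, -0.922, 0.004], [0.015, -0.011, -1.0]]
ft_force: [-8.2, 1.0, 18.2]
gripper_width: 0.1
```

drive_tool(commands=[[[-5, 2, 25], 0, 0], [[-5, -10, 50], 0, 0], [[-20, -45, 20], 0, 0], [[-25, -50, -20], 0, 0], [[-15, -15, -45], 0, 0], [[0, 0, -10], 0, 0]])

```text
time: 5.03
ee_pos: [526.6, -80.2, 176.0]
ee_rot: [[0.923, -0.385, 0.02], [-0.385, -0.923, 0.002], [0.017, -0.01, -1.0]]
ft_force: [0.6, 0.2, 0.8]
gripper_width: -0.0
```

drive_tool(commands=[[[-9, 11, -5], 0, 0], [[0, 0, -8], 0, 0], [[0, 0, 0], 0, 0]])

```text
time: 5.4
ee_pos: [520.0, -66.6, 163.5]
ee_rot: [[0.924, -0.383, 0.023], [-0.383, -0.924, 0.003], [0.02, -0.012, -1.0]]
ft_force: [-0.5, -0.4, -0.3]
gripper_width: -0.0
```

Run:
```python
from h import *
im=env.capture('wrist');im2=env.capture('side')
cv2.imwrite('pics/w2.png',np.vstack([im[:,:,::-1][60:,60:600],cv2.resize(im2[190:300,215:350,::-1],(540,440))])[:780])
cv2.imwrite('pics/w2.png',cv2.resize(cv2.imread('pics/w2.png'),None,fx=.75,fy=.75))
```

```text
(no output)
```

View pics/w2.png

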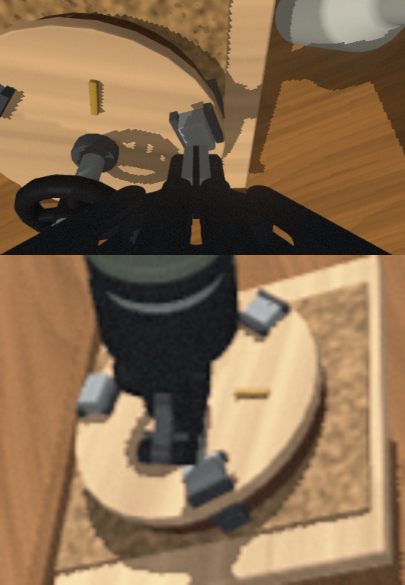

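The side inset shows catch0 lower between its rails. In the wrist view the fingertips hang just above catch1. Pushing catch1.

drive_tool(commands=[[[1, -4, -3], 0, 0], [[0.5, -0.3, -3], 0, 0], [[0.5, -0.3, -3], 0, 0], [[0.6, -0.3, -2.2], 0, 0]])

```text
time: 6.0
ee_pos: [524.2, -72.3, 153.2]
ee_rot: [[0.923, -0.383, 0.027], [-0.383, -0.924, 0.002], [0.024, -0.012, -1.0]]
ft_force: [0.1, 0.1, -0.2]
gripper_width: 0.3
```

drive_tool(commands=[[[0.6, -0.3, -2.2], 0, 0], [[0.6, -0.3, -2.2], 0, 0]])

```text
time: 6.25
ee_pos: [525.7, -72.9, 149.5]
ee_rot: [[0.923, -0.383, 0.028], [-0.383, -0.924, 0.002], [0.025, -0.013, -1.0]]
ft_force: [-2.1, -0.2, 4.9]
gripper_width: 0.0
```

drive_tool(commands=[[[0.6, -0.3, -2.2], 0, 0], [[0.6, -0.3, -2.2], 0, 0]])

```text
time: 6.5
ee_pos: [527.2, -73.4, 146.0]
ee_rot: [[0.923, -0.383, 0.029], [-0.383, -0.924, 0.002], [0.026, -0.013, -1.0]]
ft_force: [-5.4, 2.0, 17.7]
gripper_width: 0.3
```

drive_tool(commands=[[[0.6, -0.3, -2.2], 0, 0], [[0.6, -0.3, -2.2], 0, 0]])

```text
time: 6.75
ee_pos: [527.4, -73.5, 145.8]
ee_rot: [[0.923, -0.383, 0.029], [-0.383, -0.924, 0.003], [0.025, -0.014, -1.0]]
ft_force: [-9.0, 1.6, 20.9]
gripper_width: 0.1
```

drive_tool(commands=[[[0.8, -0.3, -2.2], 0, 0], [[0.8, -0.3, -2.2], 0, 0]])

```text
time: 7.0
ee_pos: [527.4, -73.4, 145.9]
ee_rot: [[0.923, -0.383, 0.028], [-0.383, -0.924, 0.004], [0.024, -0.014, -1.0]]
ft_force: [-8.1, 1.3, 17.6]
gripper_width: -0.1
```

drive_tool(commands=[[[-5, 2, 25], 0, 0], [[-15, 0, 30], 0, 0], [[-15, 0, 10], 0, 0], [[0, 0, 0], 0, 0]])

```text
time: 7.5
ee_pos: [490.3, -71.5, 210.0]
ee_rot: [[0.923, -0.383, 0.025], [-0.383, -0.924, 0.004], [0.021, -0.013, -1.0]]
ft_force: [0.4, -0.3, 0.5]
gripper_width: -0.1
```

Run:
```python
from h import *
c=env.get_calibration('wrist');im=env.capture('wrist')
import pickle;pickle.dump((c,im),open('w3.pkl','wb'))
p=proj(c,[532,-73,142]).astype(int);q=proj(c,[603,38,155]).astype(int);print(p,q,env.get_state()['ee_pos'])
def cr(p,h=50):
    x=int(np.clip(p[0],h,640-h));y=int(np.clip(p[1],h,400-h));return cv2.resize(im[y-h:y+h,x-h:x+h,::-1],(400,400),interpolation=cv2.INTER_CUBIC)
cv2.imwrite('pics/w3.png',np.hstack([cr(p),cr(q)]))
```

```text
[298 159] [ 59 120] [490.65012403 -71.49152926 209.59785301]
```

View pics/w3.png

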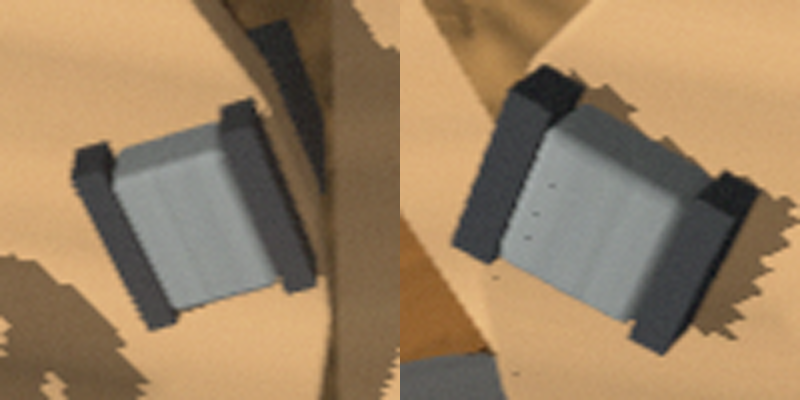

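Both crops show the catches down nearly level with their guide rails. The rails may have stopped the tool, so I'll estimate the heights of catch and rails.

```bash
python3 - <<'E'
from h import *
import pickle
w,im=pickle.load(open('w3.pkl','rb'))
n=np.array([-.396,.148,.906]);n/=np.linalg.norm(n);u=np.array([.936,-.352,0]);up=u-n*(u@n);up/=np.linalg.norm(up)
C0=np.array([536.5,3.4,140.6])
cap=C0-n*16.5
def cast(p,h):
    o,d=ray(w,p);q=cap+n*h;return o+d*(((q-o)@n)/(d@n))
L=lambda x,y:(248+x/4,109+y/4)
R=lambda x,y:(9+(x-400)/4,70+y/4)
for nm,b,t in [('c1 catch',L(165,143),L(165,167)),('c1 railL',L(92,148),L(95,180)),('c1 railR',L(238,102),L(240,133)),('c0 catch',R(645,140),R(630,172)),('c0 railL',R(562,75),R(535,105)),('c0 railR',R(740,180),R(722,207))]:
    pb=cast(b,0);hs=np.linspace(0,20,201);r=min(hs,key=lambda h:abs((cast(t,h)-pb)@up));print(nm,round(r,1))
for nm,p in [('c1',L(198,235)),('c0',R(592,222))]:
    x=cast(p,9);a=x-C0;print(nm,x.round(1),'radius',np.linalg.norm(a-n*(a@n)).round(1))
E
python3 - <<'E'
E
```

```text
c1 catch 6.7
c1 railL 8.9
c1 railR 8.8
c0 catch 9.8
c0 railL 9.6
c0 railR 8.1
c1 [527.3 -70.1 140.3] radius 73.7
c0 [601.4  41.5 154.5] radius 76.1
```

drive_tool(commands=[[[15, -12, -10], 0.14, 0.41], [[12, -12, -15], 0.14, 0.41], [[0, 0, -10], 0, 0.41], [[0, 0, 0], 0, 0.41], [[0, 0, 0], 0, 0.41]])

```text
time: 8.18
ee_pos: [517.0, -95.0, 168.7]
ee_rot: [[0.994, -0.109, 0.015], [-0.109, -0.994, 0.013], [0.014, -0.015, -1.0]]
ft_force: [-0.1, -0.7, 0.5]
gripper_width: 34.6
```

drive_tool(commands=[[[1, 0, -8], 0, 0.41], [[1, 0, -6], 0, 0.41], [[0.8, -0.3, -3], 0, 0.41], [[0.8, -0.3, -2.2], 0, 0.41]])

```text
time: 8.68
ee_pos: [520.9, -95.0, 149.3]
ee_rot: [[0.994, -0.109, 0.018], [-0.109, -0.994, 0.013], [0.016, -0.014, -1.0]]
ft_force: [0.2, 0.5, -0.7]
gripper_width: 35.2
```

drive_tool(commands=[[[0.6, -0.3, -2.2], 0, 0.41], [[0.6, -0.3, -2.2], 0, 0.41]])

```text
time: 8.93
ee_pos: [522.3, -95.7, 144.8]
ee_rot: [[0.994, -0.109, 0.018], [-0.109, -0.994, 0.013], [0.016, -0.014, -1.0]]
ft_force: [-0.6, 1.3, 0.7]
gripper_width: 34.9
```

drive_tool(commands=[[[0.6, -0.3, -2.2], 0, 0.41], [[0.6, -0.3, -2.2], 0, 0.41]])

```text
time: 9.18
ee_pos: [522.8, -95.8, 143.7]
ee_rot: [[0.994, -0.109, 0.017], [-0.109, -0.994, 0.014], [0.016, -0.016, -1.0]]
ft_force: [-7.2, 1.3, 18.9]
gripper_width: 34.9
```

drive_tool(commands=[[[-0.5, 0, 4], 0, 0.41], [[0, -3, 0], 0, 0.41], [[0.5, 0, -2.5], 0, 0.41], [[0.5, 0, -2.5], 0, 0.41], [[0.5, 0, -2], 0, 0.41]])

```text
time: 9.8
ee_pos: [524.0, -99.2, 144.1]
ee_rot: [[0.994, -0.109, 0.019], [-0.109, -0.994, 0.014], [0.018, -0.016, -1.0]]
ft_force: [-7.6, -0.4, 21.4]
gripper_width: 34.7
```

drive_tool(commands=[[[-0.5, 0, 4], 0, 0.41], [[0, 6, 0], 0, 0.41], [[0.5, 0, -2.5], 0, 0.41], [[0.5, 0, -2.5], 0, 0.41], [[0.5, 0, -2], 0, 0.41]])

```text
time: 10.42
ee_pos: [524.6, -92.8, 143.9]
ee_rot: [[0.994, -0.108, 0.018], [-0.108, -0.994, 0.014], [0.017, -0.015, -1.0]]
ft_force: [-7.7, -0.1, 21.4]
gripper_width: 35.4
```

Pushes at three radial positions all stop hard at the same level, so catch1 is home, and catch0 stopped at the same plane height. For catch2 I'll use one open finger, with the body kept on the outer side, clear of the wheel.

drive_tool(commands=[[[-2, -2, 50], 0, 0.41], [[-5, 0, 60], 0.15, 1], [[-20, 40, 0], 0.15, 1], [[-25, 50, 0], 0.15, 1], [[-25, 50, 0], 0.15, 1], [[-12, 27, 0], 0.15, 1], [[0, 0, -45], 0.15, 1], [[0, 0, -50], 0.16, 1]])

```text
time: 11.42
ee_pos: [435.4, 77.7, 159.9]
ee_rot: [[0.551, 0.834, 0.006], [0.834, -0.551, 0.023], [0.022, -0.007, -1.0]]
ft_force: [-0.1, -0.3, -1.0]
gripper_width: 85.7
```

drive_tool(commands=[[[-2, -1, -25], 0, 1], [[0, 0, -12], 0, 1], [[0, 0, 0], 0, 1]])

```text
time: 11.8
ee_pos: [430.7, 76.7, 117.8]
ee_rot: [[0.55, 0.835, -0.002], [0.835, -0.55, 0.021], [0.017, -0.014, -1.0]]
ft_force: [-0.8, -0.4, 0.2]
gripper_width: 85.4
```

Run:
```python
from h import *
s=env.get_state();print(s['ee_pos'],s['ft_force'])
im=env.capture('wrist');im2=env.capture('side')
a=cv2.resize(im[:,:,::-1],(480,300));b=cv2.resize(im2[180:300,190:350,::-1],(400,300),interpolation=cv2.INTER_CUBIC)
cv2.imwrite('pics/w4.png',np.vstack([cv2.resize(a,(480,300)),cv2.resize(b,(480,300))]))
```

```text
[430.67877821  76.71736859 117.82091048] [-0.81664244 -0.44044612  0.16424232]
```

View pics/w4.png

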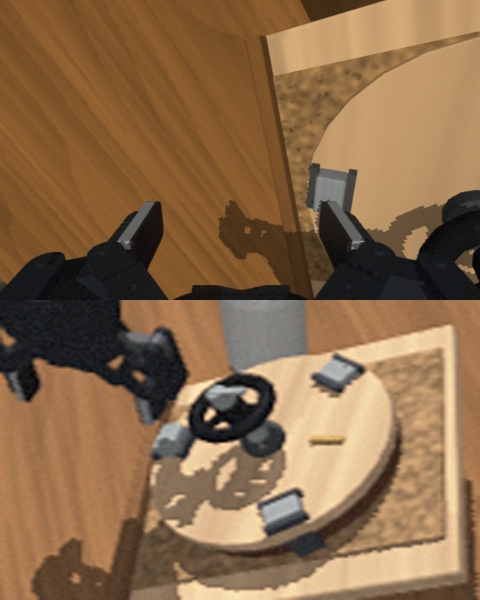

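Run:
```python
from h import *
s=env.get_state();c=env.get_calibration('wrist');R=np.array(s['ee_rot']);p=np.array(s['ee_pos'])
print('c2 proj*.75',proj(c,[479,44,110])*.75)
for y in(42.5,50,57):
  for x in(-11,11): X=p+R@[x,y,-13];print(y,x,X.round(1),(proj(c,X)*.75).round())
o,d=ray(c,(334/.75,190/.75));print(o+d*((112-o[2])/d[2]))
```

```text
c2 proj*.75 [334.24997038 199.93005517]
42.5 -11 [461.1  44.  131.3] [318. 233.]
42.5 11 [473.2  62.4 131.7] [321. 197.]
50 -11 [467.3  39.9 131.2] [331. 233.]
50 11 [479.4  58.2 131.6] [335. 197.]
57 -11 [473.2  36.  131.1] [344. 233.]
57 11 [485.3  54.4 131.5] [349. 197.]
[481.90001892  51.18949951 112.        ]
```

Catch0 and catch1 look flush with their rails, and the finger is just short of catch2. The wrist view puts catch2's top centre near (480,47). Moving over it and pushing along the axis.

drive_tool(commands=[[[4, -2, -3], 0, 1], [[3, -1, -5], 0, 1], [[2, -1, -4], 0, 1], [[0.8, -0.3, -2], 0, 1]])

```text
time: 12.4
ee_pos: [444.0, 72.9, 107.8]
ee_rot: [[0.55, 0.835, 0.007], [0.835, -0.55, 0.024], [0.023, -0.007, -1.0]]
ft_force: [-12.1, 4.9, 23.8]
gripper_width: 85.4
```

drive_tool(commands=[[[0.8, -0.3, -2], 0, 1], [[0.8, -0.3, -2], 0, 1]])

```text
time: 12.65
ee_pos: [444.9, 73.7, 108.2]
ee_rot: [[0.552, 0.834, 0.008], [0.834, -0.552, 0.027], [0.027, -0.008, -1.0]]
ft_force: [-12.0, 3.5, 20.6]
gripper_width: 85.5
```

drive_tool(commands=[[[0.8, -0.3, -2], 0, 1], [[0.8, -0.3, -2], 0, 1]])

```text
time: 12.9
ee_pos: [445.5, 74.2, 108.4]
ee_rot: [[0.552, 0.833, 0.01], [0.833, -0.553, 0.029], [0.03, -0.008, -1.0]]
ft_force: [-11.6, 2.9, 19.1]
gripper_width: 85.3
```

The arm stopped hard at z≈108, higher than I expected. Backing off a little to look at catch2.

drive_tool(commands=[[[-4, 2, 10], 0, 1], [[-15, 10, 12], 0, 1], [[-15, 10, 12], 0, 1], [[0, 0, 0], 0, 1]])

```text
time: 13.4
ee_pos: [409.1, 97.7, 144.6]
ee_rot: [[0.552, 0.834, 0.011], [0.833, -0.552, 0.029], [0.03, -0.007, -1.0]]
ft_force: [0.5, -1.0, 0.0]
gripper_width: 85.2
```

Run:
```python
from h import *
c=env.get_calibration('wrist');print(env.get_state()['ee_pos'],proj(c,[479,44,106]))
im=env.capture('wrist');im2=env.capture('side')
a=cv2.resize(im[150:310,370:640,::-1],(540,320),interpolation=cv2.INTER_CUBIC);b=cv2.resize(im2[200:275,210:340,::-1],(540,280),interpolation=cv2.INTER_CUBIC)
cv2.imwrite('pics/w5.png',np.vstack([a,b]))
```

```text
[409.09067691  97.73304699 144.61566541] [482.07895504 251.33189844]
```

View pics/w5.png

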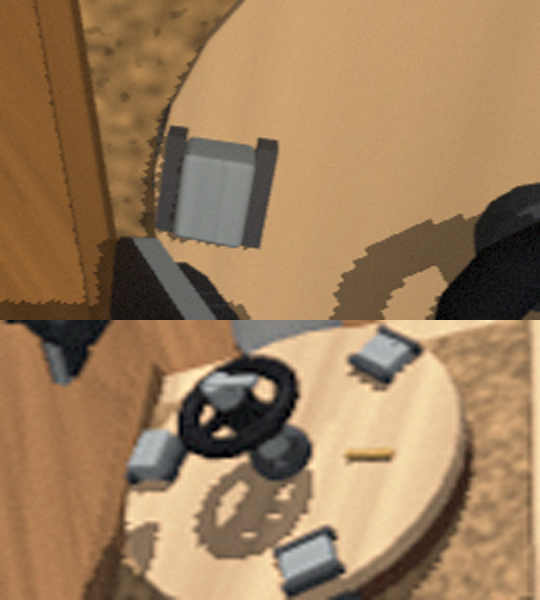

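Run:
```python
from h import *
c=env.get_calibration('wrist');s=env.get_state();R=np.array(s['ee_rot']);p=np.array(s['ee_pos'])
o,d=ray(c,(477.5,247.5))
g=np.array([-.436,.164,1.])
for f in(-101.2,-96,-91.3,-85): print(f,(o+d*((f-o@g)/(d@g))).round(1))
# finger tip visible corner pixel
q=(370+135/2,150+238/2)
o,d=ray(c,q);print(q,o.round(1))
for z in(-13,0,-6):
  print(z,[(proj(c,p+R@[x,y,z])).round() .tolist() for x,y in((11,42.5),(11,50),(11,57))])
# side-view cast
t=env.get_calibration('side');o2,d2=ray(t,(210+155*130/540,200+(450-320)*75/280));x,e=tri([ray(c,(477.5,247.5)),(o2,d2)]);print(x,e,x@g)
```

```text
-101.2 [479.3  44.1 100.5]
-96 [478.6  46.7 105. ]
-91.3 [477.9  49.1 109. ]
-85 [477.1  52.3 114.4]
(437.5, 269.0) [449.7 156.8 289.5]
-13 [[429.0, 263.0], [447.0, 263.0], [465.0, 263.0]]
0 [[420.0, 249.0], [437.0, 249.0], [453.0, 249.0]]
-6 [[424.0, 255.0], [442.0, 255.0], [458.0, 255.0]]
[478.98091447  45.61631103 103.14877475] 0.11965133639705292 -98.20582894527038
```

Catch2 isn't fully home: it reads about 3 mm short. The finger's knuckle most likely stopped on the wheel rim, at 24 N, which is under the limit. I'll redo the push with the jaws only half open, which clears the rim.

drive_tool(commands=[[[0, 0, 0], 0, 0.47], [[14, -12, 0], 0, 0.47], [[14, -12, -8], 0, 0.47], [[12, -10, -10], 0, 0.47], [[0, 0, -8], 0, 0.47], [[0, 0, 0], 0, 0.47]])

```text
time: 14.25
ee_pos: [453.4, 59.2, 113.9]
ee_rot: [[0.555, 0.832, 0.007], [0.831, -0.555, 0.028], [0.027, -0.01, -1.0]]
ft_force: [-1.3, 1.3, -0.5]
gripper_width: 40.1
```

drive_tool(commands=[[[0.5, 1, -3], 0, 0.47], [[0.8, 0, -2.5], 0, 0.47]])

```text
time: 14.5
ee_pos: [452.4, 61.2, 108.3]
ee_rot: [[0.556, 0.831, 0.003], [0.831, -0.555, 0.029], [0.026, -0.014, -1.0]]
ft_force: [-6.6, 2.5, 4.0]
gripper_width: 40.0
```

drive_tool(commands=[[[0.8, -0.3, -2.2], 0, 0.47], [[0.8, -0.3, -2.2], 0, 0.47]])

```text
time: 14.75
ee_pos: [451.7, 61.9, 105.0]
ee_rot: [[0.555, 0.832, -0.0], [0.831, -0.555, 0.031], [0.026, -0.017, -1.0]]
ft_force: [-7.2, 3.6, 14.5]
gripper_width: 39.8
```

drive_tool(commands=[[[0.8, -0.3, -2.2], 0, 0.47], [[0.8, -0.3, -2.2], 0, 0.47]])

```text
time: 15.0
ee_pos: [451.2, 62.7, 103.1]
ee_rot: [[0.555, 0.832, -0.001], [0.832, -0.554, 0.032], [0.026, -0.019, -0.999]]
ft_force: [-8.3, 2.4, 13.1]
gripper_width: 40.0
```

drive_tool(commands=[[[0.8, -0.3, -2.5], 0, 0.47], [[0.8, -0.3, -2.5], 0, 0.47]])

```text
time: 15.25
ee_pos: [450.8, 63.6, 100.9]
ee_rot: [[0.554, 0.832, -0.002], [0.832, -0.554, 0.034], [0.027, -0.02, -0.999]]
ft_force: [-9.1, 2.5, 14.3]
gripper_width: 39.7
```

drive_tool(commands=[[[0.8, -0.3, -2.5], 0, 0.47], [[0.8, -0.3, -2.5], 0, 0.47]])

```text
time: 15.5
ee_pos: [450.3, 64.5, 98.6]
ee_rot: [[0.554, 0.833, -0.003], [0.832, -0.553, 0.035], [0.028, -0.022, -0.999]]
ft_force: [-8.4, 3.6, 14.5]
gripper_width: 40.1
```

Run:
```python
from h import *
c=env.get_calibration('wrist');s=env.get_state();print(s['ee_pos'],s['ft_force'],s['torque'])
im=env.capture('wrist');im2=env.capture('side')
a=cv2.resize(im[100:380,200:640,::-1],(540,344),interpolation=cv2.INTER_CUBIC);b=cv2.resize(im2[190:270,200:320,::-1],(384,256),interpolation=cv2.INTER_CUBIC)
o=np.zeros((600,540,3),np.uint8);o[:344]=a;o[344:,:384]=b;cv2.imwrite('pics/w6.png',o)
```

```text
[450.25026524  64.46629489  98.64845712] [-8.35651377  3.56608921 14.45834218] [-0.11889952  0.4720734  -0.1608715 ]
```

View pics/w6.png

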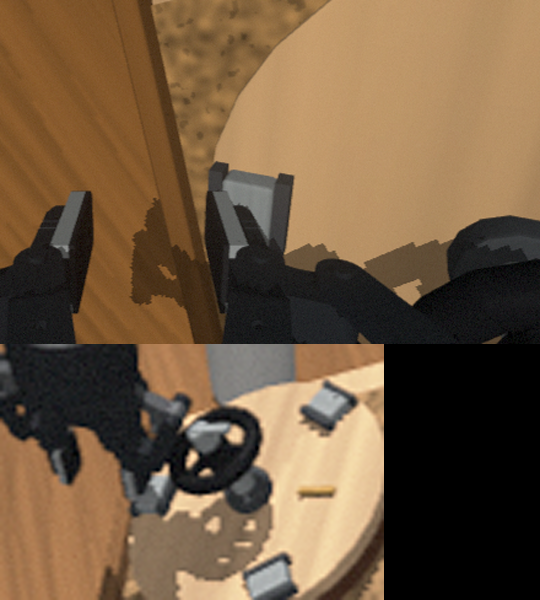

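The view shows the finger's knuckle against the wheel rim, so the jaws shouldn't face the wheel. I'll back off, turn 90° so the thin side of the shut fingers faces the wheel, and push on the outer half of the catch.

drive_tool(commands=[[[-20, 13, 10], 0, 0.47], [[-5, 3, 30], 0.18, 0], [[0, 0, 10], 0.18, 0], [[0, 0, 0], 0.18, 0], [[0, 0, 0], 0.18, 0], [[0, 0, 0], 0.18, 0], [[0, 0, 0], 0.18, 0], [[0, 0, 0], 0.18, 0]])

```text
time: 16.6
ee_pos: [427.2, 82.6, 151.9]
ee_rot: [[-0.661, 0.75, -0.022], [0.75, 0.661, 0.013], [0.025, -0.008, -1.0]]
ft_force: [0.6, -1.0, 0.0]
gripper_width: -0.5
```

drive_tool(commands=[[[0, 0, 0], 0.18, 0], [[0, 0, 0], 0.12, 0]])

```text
time: 16.85
ee_pos: [428.0, 83.0, 152.2]
ee_rot: [[-0.86, 0.511, -0.022], [0.511, 0.86, 0.005], [0.022, -0.007, -1.0]]
ft_force: [-0.0, -0.7, -0.2]
gripper_width: -0.1
```

drive_tool(commands=[[[16, -14, -12], 0, 0], [[15, -14, -12], 0, 0], [[3, -1, -7], 0, 0], [[0, 0, 0], 0, 0]])

```text
time: 17.35
ee_pos: [464.0, 53.6, 120.3]
ee_rot: [[-0.861, 0.508, -0.018], [0.508, 0.861, 0.005], [0.018, -0.005, -1.0]]
ft_force: [-0.4, 0.2, -0.6]
gripper_width: 0.2
```

drive_tool(commands=[[[1.5, -0.6, -4], 0, 0], [[1.5, -0.6, -4], 0, 0], [[0.8, -0.3, -2.2], 0, 0]])

```text
time: 17.73
ee_pos: [467.6, 52.7, 110.0]
ee_rot: [[-0.861, 0.508, -0.017], [0.508, 0.862, 0.006], [0.018, -0.004, -1.0]]
ft_force: [-0.8, -0.5, 1.1]
gripper_width: -0.5
```

drive_tool(commands=[[[0.8, -0.3, -2.2], 0, 0], [[0.8, -0.3, -2.2], 0, 0]])

```text
time: 17.98
ee_pos: [469.3, 52.2, 105.5]
ee_rot: [[-0.861, 0.508, -0.017], [0.508, 0.862, 0.006], [0.018, -0.004, -1.0]]
ft_force: [0.5, -0.2, 0.1]
gripper_width: -0.1
```

drive_tool(commands=[[[0.8, -0.3, -2.2], 0, 0], [[0.8, -0.3, -2.2], 0, 0]])

```text
time: 18.23
ee_pos: [470.8, 51.7, 101.3]
ee_rot: [[-0.861, 0.508, -0.017], [0.508, 0.862, 0.006], [0.018, -0.004, -1.0]]
ft_force: [-4.3, 1.9, 15.4]
gripper_width: -0.1
```

drive_tool(commands=[[[0.8, -0.3, -2.2], 0, 0], [[0.8, -0.3, -2.2], 0, 0]])

```text
time: 18.48
ee_pos: [471.0, 51.7, 101.1]
ee_rot: [[-0.861, 0.508, -0.02], [0.508, 0.861, 0.008], [0.021, -0.004, -1.0]]
ft_force: [-8.8, 0.7, 23.3]
gripper_width: 0.1
```

drive_tool(commands=[[[0.8, -0.3, -2.4], 0, 0], [[0.8, -0.3, -2.4], 0, 0]])

```text
time: 18.73
ee_pos: [471.0, 51.7, 101.1]
ee_rot: [[-0.861, 0.509, -0.022], [0.509, 0.861, 0.009], [0.023, -0.003, -1.0]]
ft_force: [-6.7, 0.7, 21.7]
gripper_width: 0.1
```

All three catches stopped hard at the same plane height: f ≈ −101.1, −101.2 and −101.0. Now over to the wheel, turning to the start of a clockwise stroke on the way.

drive_tool(commands=[[[-6, 2, 15], 0, 0], [[-10, 4, 45], 0, 0], [[0, 0, 60], 0.12, 1], [[28, -18, 25], 0.16, 1], [[28, -18, 0], 0.16, 1], [[26, -14, 0], 0.16, 1], [[0, 0, 0], 0.16, 1], [[0, 0, 0], 0, 1]])

```text
time: 19.73
ee_pos: [538.5, 5.9, 251.9]
ee_rot: [[-0.969, -0.247, -0.017], [-0.247, 0.969, -0.011], [0.019, -0.006, -1.0]]
ft_force: [0.2, 1.5, -0.5]
gripper_width: 85.2
```

Run:
```python
from h import *
import pickle
s=env.get_state();c=env.get_calibration('wrist');im=env.capture('wrist');im2=env.capture('top');pickle.dump((c,im),open('w7.pkl','wb'))
print(s['time'],s['ee_pos'],s['joint_positions'],np.degrees(np.arctan2(s['ee_rot'][1][0],s['ee_rot'][0][0])))
for X in([521.5,9.7,170.7],[512.4,13.1,191.5],[536.5,3.4,125]):print(proj(c,X).round(1))
cv2.imwrite('pics/w7.png',im[:,:,::-1])
```

```text
19.725 [538.53657185   5.94734387 251.9308787 ] [-0.00392461  0.25800325  1.60012717 -0.01121371  1.29997871 -1.82125508] -165.70102294693476
[333.  192.9]
[343.4 188.6]
[318.8 194.4]
```

View pics/w7.png

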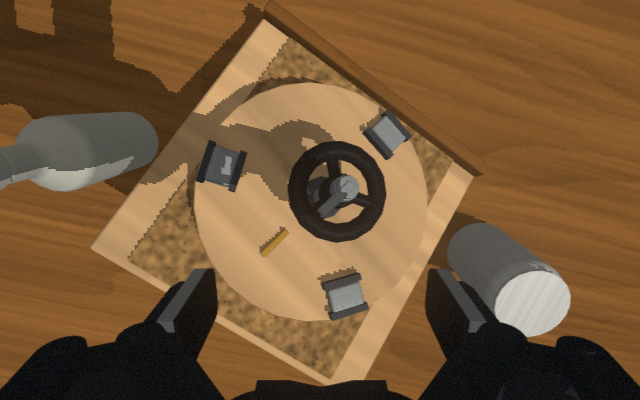

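Wrist view: the ring is centred at (337,191). The pointer runs from (344,187) towards (318,215), i.e. still at the rib (274,241). All three catches sit flush with their rails. I'll write a pointer-angle reader and refine the wheel centre.

```bash
cat >> h.py <<'E'
n=np.array([-.396,.148,.906]);n/=np.linalg.norm(n)
def cast(c,p,q):
    o,d=ray(c,p);return o+d*(((q-o)@n)/(d@n))
def pointer(c,im,W,vmin=75,smax=70,h=23,rmin=11,rmax=25):
    E=W+n*h;x0=np.array([574.9,-22.7,147.])-W;x0-=n*(x0@n);x0/=np.linalg.norm(x0);y0=np.cross(n,x0)
    hsv=cv2.cvtColor(im,cv2.COLOR_RGB2HSV).astype(int);m=(hsv[...,2]>vmin)&(hsv[...,1]<smax)
    ctr=proj(c,E);sc=np.linalg.norm(proj(c,E+x0*10)-ctr)/10;R=rmax*sc*1.3
    ys,xs=np.nonzero(m);k=np.hypot(xs-ctr[0],ys-ctr[1])<R;P=[cast(c,(x,y),E)-E for x,y in zip(xs[k],ys[k])]
    P=np.array(P);a=P@x0;b=P@y0;r=np.hypot(a,b);g=(r>rmin)&(r<rmax)
    ang=-np.degrees(np.arctan2(b[g],a[g]))%360   # clockwise from rib
    z=np.exp(1j*np.radians(ang)).mean()
    return np.degrees(np.angle(z))%360,abs(z),g.sum(),np.histogram(ang,12,(0,360))[0],(a[r<9].mean(),b[r<9].mean())
E
python3 - <<'E'
from h import *
import pickle
c,im=pickle.load(open('w7.pkl','rb'))
q=np.array([521.5,9.7,170.7])
W=cast(c,(337,191.5),q);print('wheel',W)
print('stem axis at wheel level',cast(c,(344,187.5),q+23*n)-23*n,'rib',cast(c,(274,241.5),q-48*n)-q)
hsv=cv2.cvtColor(im,cv2.COLOR_RGB2HSV);print(hsv[187,344],hsv[203,329],hsv[191,295],hsv[165,333])
print(pointer(c,im,W))
E
```

```text
wheel [520.15726994  12.07236759 169.72557229]
stem axis at wheel level [520.84452166   9.86582379 170.38641132] rib [ 53.35487409 -31.02806997 -24.57909307]
[ 30   4 135] [24 16 81] [ 3 73 35] [176  54  38]
(np.float64(357.3828852118961), np.float64(0.9936332068551955), np.int64(174), array([ 65,   0,   0,   0,   0,   0,   0,   0,   0,   0,   0, 109]), (np.float64(0.7551070579910224), np.float64(-0.017183011459484913)))
```

drive_tool(commands=[[[-16, 5, -20], 0, 1], [[0, 0, -30], 0, 1], [[0, 0, -28], 0, 1], [[0, 0, -20], 0, 1], [[0, 0, 0], 0, 1]])

```text
time: 20.45
ee_pos: [520.5, 12.3, 152.4]
ee_rot: [[-0.971, -0.238, -0.014], [-0.238, 0.971, -0.011], [0.016, -0.007, -1.0]]
ft_force: [-0.1, -1.1, -0.5]
gripper_width: 85.3
```

drive_tool(commands=[[[0, -1, -6], 0, 1], [[0, 0, 0], 0, 0.6], [[0, 0, 0], 0, 0.6], [[0, 0, 0], 0, 0.6], [[0, 0, 0], 0, 0.6]], squeeze=45)

```text
time: 21.08
ee_pos: [521.5, 12.0, 148.8]
ee_rot: [[-0.971, -0.237, -0.01], [-0.237, 0.971, -0.009], [0.012, -0.006, -1.0]]
ft_force: [-0.2, -0.4, -1.7]
gripper_width: 61.9
```

drive_tool(commands=[[[0, 0, 0], 0, 0.5], [[0, 0, 0], 0, 0.5], [[0, 0, 0], -0.15, 0.5], [[0, 0, 0], -0.15, 0.5]])

```text
time: 21.58
ee_pos: [521.9, 11.5, 148.9]
ee_rot: [[-0.998, 0.067, -0.011], [0.067, 0.998, -0.006], [0.011, -0.007, -1.0]]
ft_force: [6.0, -3.5, -13.2]
gripper_width: 62.1
```

```bash
cat > m.py <<'E'
from h import *
import pickle,sys
s=env.get_state();c=env.get_calibration('wrist');im=env.capture('wrist');pickle.dump((c,im,s),open('w_%.2f.pkl'%s['time'],'wb'))
print(round(s['time'],2),np.round(s['ee_pos'],1),'xaz',round(np.degrees(np.arctan2(s['ee_rot'][1][0],s['ee_rot'][0][0]))%360,1),'w',round(s['gripper_width'],1),'F',np.round(s['ft_force'],1),'T',np.round(s['torque'],2),'j6',round(s['joint_positions'][5],2))
W=np.array([520.5,11,170])
print(pointer(c,im,W))
E
python3 m.py
```

```text
21.57 [521.9  11.5 148.9] xaz 176.1 w 62.1 F [  6.   -3.5 -13.2] T [ 1.02 -0.96  0.76] j6 -1.5
(np.float64(356.3434867670434), np.float64(0.9942856784715352), np.int64(665), array([210,   0,   0,   0,   0,   0,   0,   0,   0,   0,   0, 455]), (np.float64(-0.1924244513117967), np.float64(0.0076615977119016705)))
```

drive_tool(commands=[[[0, 0, 0], -0.15, 0.5], [[0, 0, 0], -0.15, 0.5]])

```text
time: 21.88
ee_pos: [526.3, 9.2, 147.1]
ee_rot: [[-0.932, 0.363, -0.004], [0.363, 0.932, -0.008], [0.001, -0.009, -1.0]]
ft_force: [-0.3, -8.4, -6.0]
gripper_width: 61.9
```

```bash
python3 m.py
```

```text
21.88 [526.3   9.2 147.1] xaz 158.7 w 61.9 F [-0.3 -8.4 -6. ] T [ 1.36 -0.95  1.3 ] j6 -1.19
(np.float64(357.51547360775766), np.float64(0.9949744301889608), np.int64(657), array([240,   0,   0,   0,   0,   0,   0,   0,   0,   0,   0, 417]), (np.float64(-0.5553313635569491), np.float64(0.4997984747724555)))
```

drive_tool(commands=[[[-3, 1, 0], -0.15, 0.5], [[-2, 1, 0], -0.15, 0.5], [[0, 0, 0], -0.15, 0.5]])

```text
time: 22.3
ee_pos: [526.7, 3.2, 143.2]
ee_rot: [[-0.677, 0.736, 0.0], [0.736, 0.677, -0.024], [-0.018, -0.016, -1.0]]
ft_force: [-8.0, -1.9, 7.1]
gripper_width: 61.6
```

```bash
python3 m.py
```

```text
22.3 [526.7   3.2 143.2] xaz 132.6 w 61.6 F [-8.  -1.9  7.1] T [0.07 0.86 0.23] j6 -0.73
(np.float64(358.91798167905387), np.float64(0.9710273031469899), np.int64(651), array([272,   0,   0,   8,   0,   0,   0,   2,   0,   0,   0, 369]), (np.float64(-0.1869158459397103), np.float64(1.0274755755649405)))
```

```bash
cat >> h.py <<'E'
def spokes(c,im,W,rr=(18,21,24)):
    x0=np.array([574.9,-22.7,147.])-W;x0-=n*(x0@n);x0/=np.linalg.norm(x0);y0=np.cross(n,x0)
    S=cv2.cvtColor(im,cv2.COLOR_RGB2HSV)[...,2];out=[]
    for a in range(0,360,10):
        t=np.radians(a);v=[]
        for r in rr:
            u,w=proj(c,W+r*(np.cos(t)*x0-np.sin(t)*y0)).astype(int);v.append(S[w,u] if 0<=u<640 and 0<=w<400 else 0)
        out.append(int(np.mean(v)))
    return out
E
python3 - <<'E'
from h import *
import pickle,glob
W=np.array([520.5,11,170])
for f in ['w7.pkl']+sorted(glob.glob('w_*.pkl')):
    t=pickle.load(open(f,'rb'));print(f,spokes(t[0],t[1],W))
E
```

```text
w7.pkl [40, 39, 39, 37, 46, 39, 37, 55, 57, 55, 53, 57, 32, 39, 66, 132, 143, 141, 140, 141, 142, 141, 142, 42, 54, 46, 137, 138, 142, 139, 91, 102, 88, 88, 50, 46]
w_21.57.pkl [74, 23, 27, 87, 93, 57, 57, 57, 54, 53, 56, 66, 70, 37, 45, 53, 93, 92, 93, 94, 122, 151, 150, 152, 146, 33, 31, 141, 145, 138, 137, 121, 96, 55, 89, 91]
w_21.88.pkl [85, 79, 27, 23, 54, 53, 54, 56, 60, 56, 57, 58, 65, 65, 34, 38, 73, 87, 112, 86, 87, 88, 85, 115, 106, 104, 34, 32, 134, 143, 138, 101, 94, 93, 95, 83]
w_22.30.pkl [52, 116, 99, 54, 22, 20, 34, 65, 59, 68, 57, 71, 76, 81, 80, 104, 36, 39, 83, 81, 82, 89, 88, 86, 55, 61, 38, 45, 31, 32, 55, 52, 53, 51, 53, 52]
```

The spokes moved about 43° clockwise while the pointer stayed at 0, so the slack is nearly taken up. Regripping.

drive_tool(commands=[[[0, 0, 0], 0, 1], [[0, 0, 0], 0, 1], [[-6, 8, 3], 0.1, 1], [[0, 0, 0], 0.18, 1], [[0, 0, 0], 0.18, 1], [[0, 0, 0], 0.18, 1], [[0, 0, 0], 0.18, 1], [[0, 0, 0], 0.18, 1]], squeeze=60)

```text
time: 23.35
ee_pos: [523.1, 12.6, 149.2]
ee_rot: [[-0.977, -0.21, 0.027], [-0.211, 0.978, -0.008], [-0.025, -0.014, -1.0]]
ft_force: [-0.4, -0.2, -0.4]
gripper_width: 85.7
```

```bash
python3 m.py
```

```text
23.35 [523.1  12.6 149.2] xaz 192.2 w 85.7 F [-0.4 -0.2 -0.4] T [-0.02  0.02  0.07] j6 -1.77
(np.float64(1.1286402385340224), np.float64(0.9183036230582942), np.int64(750), array([198,  17,  42,  12,   0,   0,   0,   0,   0,   0,   0, 481]), (np.float64(-0.07148653234299467), np.float64(-0.1371203926586098)))
```

drive_tool(commands=[[[-3, -1.5, -2], 0, 0.7], [[0, 0, 0], 0, 0.5], [[0, 0, 0], 0, 0.5], [[-0.7, 0.7, 0], -0.18, 0.5], [[-0.7, 0.7, 0], -0.18, 0.5], [[-0.7, 0.7, 0.5], -0.18, 0.5], [[-0.7, 0.7, 0.5], -0.18, 0.5], [[-0.7, 0.7, 0.5], -0.18, 0.5]])

```text
time: 24.4
ee_pos: [516.1, 14.7, 151.8]
ee_rot: [[-0.756, 0.655, 0.012], [0.654, 0.756, -0.026], [-0.026, -0.012, -1.0]]
ft_force: [-6.1, 2.2, 5.3]
gripper_width: 61.5
```

```bash
cat >> m.py <<'E'
print(spokes(c,im,W))
E
python3 m.py
```

```text
24.4 [516.1  14.7 151.8] xaz 139.1 w 61.5 F [-6.1  2.2  5.3] T [ 1.59 -0.41  1.07] j6 -0.82
(np.float64(34.08112615978209), np.float64(0.9820919052961141), np.int64(419), array([ 95, 321,   0,   0,   0,   0,   0,   3,   0,   0,   0,   0]), (np.float64(-0.7712931594007061), np.float64(0.24843621846048383)))
[83, 78, 80, 77, 79, 74, 54, 56, 20, 17, 52, 69, 57, 84, 63, 83, 81, 84, 74, 61, 37, 39, 39, 36, 55, 48, 62, 59, 72, 87, 87, 110, 21, 25, 82, 81]
```

drive_tool(commands=[[[0, 0, 0], 0, 1], [[0, 0, 0], 0, 1], [[4, -3, -3], 0.12, 1], [[0, 0, 0], 0.18, 1], [[0, 0, 0], 0.18, 1], [[0, 0, 0], 0.18, 1], [[0, 0, 0], 0.18, 1], [[0, 0, 0], 0.18, 1]])

```text
time: 25.45
ee_pos: [521.7, 11.2, 147.1]
ee_rot: [[-0.945, -0.327, 0.03], [-0.327, 0.945, -0.002], [-0.028, -0.012, -1.0]]
ft_force: [0.1, 0.8, -0.2]
gripper_width: 85.2
```

drive_tool(commands=[[[-1, 0, 0], 0, 0.6], [[0, 0, 0], 0, 0.5], [[0, 0, 0], 0, 0.5], [[-0.4, 0.4, 0], -0.18, 0.5], [[-0.4, 0.4, 0], -0.18, 0.5], [[-0.4, 0.4, 0], -0.18, 0.5], [[-0.4, 0.4, 0], -0.18, 0.5], [[-0.4, 0.4, 0], -0.18, 0.5]])

```text
time: 26.45
ee_pos: [520.1, 11.1, 145.8]
ee_rot: [[-0.824, 0.566, 0.021], [0.565, 0.824, -0.028], [-0.033, -0.011, -0.999]]
ft_force: [10.5, -8.5, -23.0]
gripper_width: 61.1
```

drive_tool(commands=[[[-0.4, 0.4, 0], -0.18, 0.5]])

```text
time: 26.58
ee_pos: [521.3, 9.5, 144.2]
ee_rot: [[-0.706, 0.708, 0.018], [0.707, 0.706, -0.035], [-0.038, -0.012, -0.999]]
ft_force: [-3.8, -6.9, 11.7]
gripper_width: 61.0
```

```bash
python3 m.py
```

```text
26.57 [521.3   9.5 144.2] xaz 135.0 w 61.0 F [-3.8 -6.9 11.7] T [-1.85  1.39 -0.44] j6 -0.74
(np.float64(77.57199491990504), np.float64(0.9097769250056383), np.int64(393), array([  0,   0, 371,   4,   0,   0,   0,  15,   3,   0,   0,   0]), (np.float64(-1.1403571632112692), np.float64(0.3063343397559611)))
[19, 22, 64, 74, 48, 44, 97, 114, 60, 53, 67, 61, 26, 28, 77, 81, 102, 81, 80, 59, 53, 54, 36, 39, 33, 32, 48, 55, 72, 53, 63, 60, 51, 54, 64, 78]
```

drive_tool(commands=[[[0, 0, 0], 0, 1], [[0, 0, 0], 0, 1], [[-1, 2, 2], 0.15, 1], [[0, 0, 0], 0.18, 1], [[0, 0, 0], 0.18, 1], [[0, 0, 0], 0.18, 1], [[0, 0, 0], 0.18, 1], [[0, 0, 0], 0.18, 1]])

```text
time: 27.62
ee_pos: [520.5, 11.8, 146.8]
ee_rot: [[-0.959, -0.281, 0.043], [-0.281, 0.96, -0.001], [-0.041, -0.013, -0.999]]
ft_force: [-0.7, -0.9, 0.0]
gripper_width: 85.5
```

drive_tool(commands=[[[0, 0, 0], 0, 0.6], [[0, 0, 0], 0, 0.5], [[0, 0, 0], 0, 0.5], [[-0.4, 0.4, 0], -0.18, 0.5], [[-0.4, 0.4, 0], -0.18, 0.5], [[-0.4, 0.4, 0], -0.18, 0.5], [[-0.4, 0.4, 0], -0.18, 0.5], [[-0.4, 0.4, 0], -0.18, 0.5]])

```text
time: 28.62
ee_pos: [523.6, 8.3, 144.5]
ee_rot: [[-0.8, 0.599, 0.034], [0.597, 0.8, -0.05], [-0.057, -0.02, -0.998]]
ft_force: [3.1, -15.2, -8.6]
gripper_width: 61.5
```

```bash
sed -i 's|^    z=np.exp.*|    hh=np.histogram(ang,36,(0,360))[0];mo=10*np.argmax(hh)+5;dd=(ang-mo+180)%360-180;z=np.exp(1j*np.radians(ang[abs(dd)<25])).mean()|' h.py; python3 m.py
python3 - <<'E'
from h import *
import pickle,glob
W=np.array([520.5,11,170])
for f in ['w7.pkl']+sorted(glob.glob('w_*.pkl')):
    t=pickle.load(open(f,'rb'));print(f,pointer(t[0],t[1],W)[0].round(1))
E
```

```text
28.62 [523.6   8.3 144.5] xaz 143.2 w 61.5 F [  3.1 -15.2  -8.6] T [-1.91 -0.76  0.46] j6 -0.87
(np.float64(116.03522095516541), np.float64(0.9938906178959519), np.int64(728), array([  0,   0,   0, 511, 217,   0,   0,   0,   0,   0,   0,   0]), (np.float64(-1.5643379201887888), np.float64(0.31623869914506175)))
[80, 82, 80, 80, 24, 21, 50, 54, 51, 124, 138, 64, 70, 63, 74, 66, 34, 40, 52, 59, 81, 60, 55, 60, 56, 66, 77, 72, 21, 24, 86, 81, 83, 80, 82, 80]
w7.pkl 355.5
w_21.57.pkl 356.3
w_21.88.pkl 357.5
w_22.30.pkl 358.4
w_23.35.pkl 355.7
w_24.40.pkl 34.1
w_26.57.pkl 76.3
w_28.62.pkl 116.0
```

drive_tool(commands=[[[0, 0, 0], 0, 1], [[0, 0, 0], 0, 1], [[-3, 3, 2], 0.1, 1], [[0, 0, 0], 0.18, 1], [[0, 0, 0], 0.18, 1], [[0, 0, 0], 0.18, 1], [[0, 0, 0], 0.18, 1], [[0, 0, 0], 0.18, 1]])

```text
time: 29.68
ee_pos: [519.7, 13.8, 146.7]
ee_rot: [[-0.927, -0.37, 0.059], [-0.37, 0.929, 0.003], [-0.056, -0.019, -0.998]]
ft_force: [-0.6, 0.0, -0.5]
gripper_width: 85.1
```

drive_tool(commands=[[[0, 0, 0], 0, 0.6], [[0, 0, 0], 0, 0.5], [[0, 0, 0], 0, 0.5], [[-0.4, 0.4, 0], -0.18, 0.5], [[-0.4, 0.4, 0], -0.18, 0.5], [[-0.4, 0.4, 0], -0.18, 0.5], [[-0.4, 0.4, 0], -0.18, 0.5]])

```text
time: 30.55
ee_pos: [522.6, 9.9, 146.1]
ee_rot: [[-0.93, 0.363, 0.05], [0.361, 0.931, -0.052], [-0.066, -0.03, -0.997]]
ft_force: [-14.9, -3.0, 17.8]
gripper_width: 60.7
```

```bash
python3 m.py
```

```text
30.55 [522.6   9.9 146.1] xaz 158.8 w 60.7 F [-14.9  -3.   17.8] T [0.15 2.1  0.37] j6 -1.13
(np.float64(146.96374849839808), np.float64(0.9936723010203179), np.int64(767), array([  0,   0,   0,   0, 500, 267,   0,   0,   0,   0,   0,   0]), (np.float64(-1.4902782256560752), np.float64(0.31555160148872213)))
[84, 82, 84, 82, 78, 81, 52, 23, 22, 45, 51, 58, 56, 89, 109, 77, 44, 53, 62, 35, 42, 71, 84, 102, 109, 128, 131, 136, 135, 145, 117, 25, 28, 115, 80, 89]
```

drive_tool(commands=[[[-0.4, 0.4, 0], -0.18, 0.5], [[0, 0, 0], -0.05, 0.5], [[0, 0, 0], 0, 1], [[0, 0, 0], 0, 1], [[-2, 1, 30], 0.1, 1], [[10, -3, 50], 0.18, 1], [[8, -3, 25], 0.18, 1], [[0, 0, 0], 0.18, 1]])

```text
time: 31.6
ee_pos: [537.2, 6.2, 255.9]
ee_rot: [[-0.997, -0.044, 0.068], [-0.047, 0.998, -0.032], [-0.066, -0.035, -0.997]]
ft_force: [-0.8, -0.3, -1.5]
gripper_width: 85.7
```

```bash
cat > ang.py <<'E'
from h import *
import pickle,sys
W=np.array([520.5,11,170])
def axis(c,im,e=None):
    # pointer direction by PCA of the steel blob (stem end + pointer), seen on the stem-end plane
    E=W+n*23;x0=np.array([574.9,-22.7,147.])-W;x0-=n*(x0@n);x0/=np.linalg.norm(x0);y0=np.cross(n,x0)
    hsv=cv2.cvtColor(im,cv2.COLOR_RGB2HSV).astype(int);m=((hsv[...,2]>75)&(hsv[...,1]<70)).astype(np.uint8)
    k,l=cv2.connectedComponents(m);ct=proj(c,E).astype(int);lab=l[ct[1],ct[0]]
    ys,xs=np.nonzero(l==lab) if lab else ([],[])
    P=np.array([cast(c,(x,y),E)-E for x,y in zip(xs,ys)]);A=np.c_[P@x0,P@y0]
    A=A[np.hypot(*A.T)<28];r=np.hypot(*A.T);tip=A[r>np.percentile(r,90)].mean(0)
    rect=cv2.minAreaRect(A.astype(np.float32));u=np.linalg.svd(A[r>8]-A[r>8].mean(0))[2][0];u*=np.sign(u@tip)
    return [round(-np.degrees(np.arctan2(v[1],v[0]))%360,1) for v in(tip,u)],len(A),r.max().round(1)
if __name__=='__main__':
    for f in sys.argv[1:]:
        t=pickle.load(open(f,'rb'));print(f,axis(t[0],t[1]),pointer(t[0],t[1],W)[0].round(1))
E
python3 m.py; python3 ang.py w7.pkl $(ls w_*.pkl)
```

```text
31.6 [537.2   6.2 255.9] xaz 182.7 w 85.7 F [-0.8 -0.3 -1.5] T [ 0.01 -0.01  0.05] j6 -1.6
(np.float64(155.5759336870616), np.float64(0.9934567387777483), np.int64(233), array([  0,   0,   0,   0,  53, 175,   0,   0,   0,   0,   2,   3]), (np.float64(-0.9523167290879365), np.float64(0.4380847811933678)))
[44, 42, 41, 40, 40, 42, 51, 54, 31, 37, 42, 77, 96, 59, 71, 81, 115, 140, 123, 130, 41, 45, 138, 135, 136, 139, 140, 140, 128, 129, 109, 43, 43, 43, 90, 43]
w7.pkl ([np.float64(356.7), np.float64(2.4)], 660, np.float64(21.6)) 355.5
w_21.57.pkl ([np.float64(356.8), np.float64(354.8)], 2520, np.float64(22.4)) 356.3
w_21.88.pkl ([np.float64(357.9), np.float64(3.9)], 2694, np.float64(22.4)) 357.5
w_22.30.pkl ([np.float64(359.4), np.float64(16.8)], 3143, np.float64(22.4)) 358.4
w_23.35.pkl ([np.float64(356.0), np.float64(348.4)], 2525, np.float64(22.3)) 355.7
w_24.40.pkl ([np.float64(34.0), np.float64(33.6)], 1956, np.float64(22.8)) 34.1
w_26.57.pkl ([np.float64(75.3), np.float64(67.8)], 2452, np.float64(23.4)) 76.3
w_28.62.pkl ([np.float64(115.6), np.float64(95.9)], 2761, np.float64(23.5)) 116.0
w_30.55.pkl ([np.float64(146.5), np.float64(132.4)], 2498, np.float64(23.6)) 147.0
w_31.60.pkl ([np.float64(155.2), np.float64(150.0)], 766, np.float64(24.0)) 155.6
```

Run:
```python
from ang import *
import glob
from scipy.optimize import least_squares
E=W+n*23;x0=np.array([574.9,-22.7,147.])-W;x0-=n*(x0@n);x0/=np.linalg.norm(x0);y0=np.cross(n,x0)
T=[];F=['w7.pkl']+sorted(glob.glob('w_*.pkl'))
for f in F:
    c,im=pickle.load(open(f,'rb'))[:2]
    a=pointer(c,im,W)[0]
    hsv=cv2.cvtColor(im,cv2.COLOR_RGB2HSV).astype(int);ys,xs=np.nonzero((hsv[...,2]>75)&(hsv[...,1]<70))
    ct=proj(c,E);k=np.hypot(xs-ct[0],ys-ct[1])<90
    A=np.array([[(v:=cast(c,(x,y),E)-E)@x0,v@y0] for x,y in zip(xs[k],ys[k])])
    th=-np.degrees(np.arctan2(A[:,1],A[:,0]));d=(th-a+180)%360-180;r=np.hypot(*A.T)
    s=(abs(d)<20)&(r<27)&(r>12);A=A[s];r=r[s];T.append(A[r>np.percentile(r,75)].mean(0))
T=np.array(T);s=least_squares(lambda p:np.hypot(T[:,0]-p[0],T[:,1]-p[1])-p[2],[0,0,22],loss='soft_l1').x
print('centre',s.round(2));g=-np.degrees(np.arctan2(T[:,1]-s[1],T[:,0]-s[0]))
for f,q,t in zip(F,g,T):print(f,round(q,1),t.round(1))
```

```text
centre [-0.59 -0.49 21.37]
w7.pkl -5.9 [20.1  1.6]
w_21.57.pkl -4.3 [20.9  1.1]
w_21.88.pkl -3.2 [21.   0.7]
w_22.30.pkl -1.9 [20.7  0.2]
w_23.35.pkl -5.1 [20.9  1.4]
w_24.40.pkl 32.6 [ 17.3 -11.9]
w_26.57.pkl 72.9 [  5.8 -21.1]
w_28.62.pkl 114.6 [ -9.4 -19.8]
w_30.55.pkl 146.6 [-18.3 -12.1]
w_31.60.pkl 156.0 [-20.4  -9.3]
```

Measured from its own start direction, the screw has turned about 161°, so about 19° remain. Final short stroke.

drive_tool(commands=[[[-14, 4, -25], 0, 1], [[-3, 1, -30], -0.06, 1], [[0, 0, -30], -0.06, 1], [[0, 0, -17], 0, 1], [[0, 0, 0], 0, 1]])

```text
time: 32.28
ee_pos: [517.8, 11.9, 150.0]
ee_rot: [[-0.994, 0.089, 0.062], [0.087, 0.995, -0.039], [-0.065, -0.034, -0.997]]
ft_force: [-0.0, 0.5, 0.2]
gripper_width: 85.5
```

drive_tool(commands=[[[2.5, -1, -3], 0, 0.6], [[0, 0, 0], 0, 0.5], [[0, 0, 0], 0, 0.5], [[-0.4, 0.4, 0], -0.18, 0.5], [[-0.4, 0.4, 0], -0.12, 0.5]])

```text
time: 32.9
ee_pos: [519.8, 10.8, 149.4]
ee_rot: [[-0.92, 0.388, 0.049], [0.385, 0.921, -0.058], [-0.068, -0.035, -0.997]]
ft_force: [0.7, -3.3, -5.0]
gripper_width: 63.0
```

```bash
python3 m.py|head -2
```

```text
32.9 [519.8  10.8 149.4] xaz 157.3 w 63.0 F [ 0.7 -3.3 -5. ] T [-0.07 -0.26  0.44] j6 -1.1
(np.float64(168.04737299462403), np.float64(0.9940600447157008), np.int64(702), array([  0,   0,   0,   0,   0, 685,  17,   0,   0,   0,   0,   0]), (np.float64(-1.4006177423355743), np.float64(0.43586028782779807)))
```

drive_tool(commands=[[[0, 0, 0], -0.12, 0.5]])

```text
time: 33.08
ee_pos: [519.7, 10.8, 149.7]
ee_rot: [[-0.866, 0.498, 0.041], [0.495, 0.867, -0.064], [-0.068, -0.035, -0.997]]
ft_force: [0.7, -2.3, -7.3]
gripper_width: 62.5
```

```bash
python3 m.py|head -2
```

```text
33.08 [519.7  10.8 149.7] xaz 150.3 w 62.5 F [ 0.7 -2.3 -7.3] T [ 0.23 -0.24  0.47] j6 -0.97
(np.float64(172.74136504564086), np.float64(0.993834915565699), np.int64(720), array([  0,   0,   0,   0,   0, 612, 108,   0,   0,   0,   0,   0]), (np.float64(-1.5232916694957723), np.float64(0.5684679008789706)))
```

drive_tool(commands=[[[0, 0, 0], 0, 1], [[0, 0, 0], 0, 1], [[-1, 0, 30], 0.1, 1], [[10, -2, 50], 0.18, 1], [[8, -2, 25], 0.18, 1], [[0, 0, 0], 0.18, 1], [[0, 0, 0], 0.12, 1], [[0, 0, 0], 0, 1]])

```text
time: 34.12
ee_pos: [539.3, 8.0, 260.8]
ee_rot: [[-0.96, -0.267, 0.082], [-0.269, 0.963, -0.014], [-0.075, -0.036, -0.997]]
ft_force: [0.3, -0.2, 0.2]
gripper_width: 85.4
```

```bash
python3 m.py|head -2; f=$(ls w_*.pkl|tail -1); python3 ang.py w7.pkl $f
python3 - <<'E'
from h import *
import pickle
a=pickle.load(open('w7.pkl','rb'));b=pickle.load(open('$f','rb'))
o=[]
for t in(a,b):
    p=proj(t[0],[522,7,175]).astype(int);print(p);o.append(cv2.resize(t[1][p[1]-100:p[1]+100,p[0]-100:p[0]+100,::-1],(400,400),interpolation=cv2.INTER_CUBIC))
cv2.imwrite('pics/fin.png',np.hstack(o))
s,t=env.capture('side'),env.capture('top')
for nm,im in(('side',s),('top',t)):
    d=cv2.absdiff(im,cv2.imread(f'pics/{nm}0.png')[:,:,::-1]).max(2)>45
    for q,(x,y) in dict(tin=((277,185),(258,216)),glue=((321,335),(430,234)),plane=((363,285),(382,178))).items():
        u,v=(x,y)[nm=='top'];print(nm,q,d[v-18:v+18,u-18:u+18].sum())
E
```

```text
34.12 [539.3   8.  260.8] xaz 195.7 w 85.4 F [ 0.3 -0.2  0.2] T [0.04 0.07 0.01] j6 -1.84
(np.float64(174.31072761514162), np.float64(0.9938353396193648), np.int64(217), array([  0,   0,   0,   0,   0, 168,  45,   0,   0,   0,   0,   4]), (np.float64(-0.834541699874904), np.float64(0.7600110376073679)))
w7.pkl ([np.float64(356.7), np.float64(2.4)], 660, np.float64(21.6)) 355.5
w_34.12.pkl ([np.float64(173.9), np.float64(169.9)], 701, np.float64(24.6)) 174.3
[328 194]
[330 177]
side tin 682
side glue 36
side plane 0
top tin 0
top glue 242
top plane 0
```

View pics/fin.png

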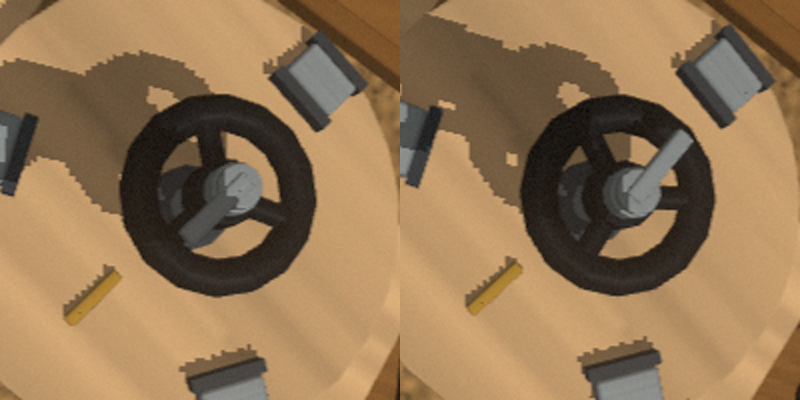

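```bash
python3 -c "
from cell import env
print(env.get_state()['ft_force']);print(env.hand_in())"
```

```text
[ 0.13051541  0.22824702 -0.94869469]
the job is handed in; nothing more can be done
None
```

I pushed the three catches home one after another and took up the wheel's slack. I then tightened the screw clockwise in short regripped strokes, let go, moved clear, and handed in at about 34 s.

**Catches:** all three stopped hard at the same height above the slope, within about 0.2 mm, at roughly 20 N. In the last pictures they sit level with their guide rails. I judged "home" from the matching stop heights and the pictures, not from a direct reading of the 9 mm travel.

**Screw:** the picture before and after, measured against the rib, gives about 177° clockwise. The camera angle reader gave 178–179°, so it is at or just under half a turn, give or take about 3°.

**Problem on the way:** in my first two tries at the third catch, the opened finger's knuckle leaned on the wheel rim, at up to about 27 N. I switched to shut fingers turned sideways. The pointer was still at zero afterwards.

**Bystanders:** I felt no contact with any of them. The plane showed no change in either the top or the side view. The tin showed none from above but a large difference in the side view. The glue bottle showed a small one in the side view and a larger one from above. I put these down to the arm and its shadow, but did not check further.

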